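# Nudge the polish tin into its well and shut the shoe-rack drawer

## Task

Put the drawer under the shoe rack in order without picking anything up: with your fingertips, push the round aluminium polish tin across the wooden deck until it drops into its round recess and lies flat on the bottom, then push the drawer fully shut. Never lift the tin; leave the other things in the drawer in their compartments, and the brush and the jar on the bench where they are.

Things in the scene. Friction and masses are not known exactly. Their poses are not given: they have to be found in the camera images.
- tin: Closed round tin of bare aluminium with a dent in its lid, 70 mm diameter, 22 mm high, about 90 g. Origin at the centre of its underside, z up along its axis (yaw means nothing). It starts flat on the drawer's wooden deck, 85 to 130 mm from the recess on the side nearer the robot. It slides on wood with a friction coefficient of about 0.5 to 0.7.
- recess (a point): Round recess in the light wooden deck of the open drawer, 76 mm diameter, 12 mm deep, dark liner. This point is the centre of its floor: the seated tin's origin lies here and 10 mm of the tin stands above the deck, whose flat top is at z = 12 mm. Axes, fixed to the drawer: x level, into the rack, the way the drawer closes; y level, along the drawer front, to the end nearer the robot; z up.
- deck (a point): Point on the deck's flat top, 100 mm along +y from the recess's centre, same axes. From here the deck reaches 87 mm to +y and 149 mm to -y, and 55 mm to -x, where a 39 mm wide trough below deck level (holding the shoehorn) runs along the front wall. That wall stands 14 mm above the deck, the drawer front 26 mm. The contents beside the deck rise at most 14 mm above it.
- drawer (a joint): Opening of the drawer in m: 0 is fully shut (front panel against the base), 0.19 to 0.215 at the start. It slides along the recess's x axis, needs a push of about 3 to 6 N and stays where it is left.
- rack: White slatted shoe rack on a grey laminate base, fixed to the bench. Origin at bench height below the middle of the base's front face; x points into the rack, y along its front to the end nearer the robot. Base 480 mm wide, 300 deep, 120 high; posts start 70 mm and shoes 50 mm behind the front face, shelves and shoes 220 mm above the bench. The drawer opening clears only 18 mm above the deck, so the tin passes only when seated.
- knob (a point): Centre of the outer end of the turned wooden knob in the middle of the drawer front: 33 mm diameter, 34 mm long, its axis 66 mm above the bench. Same axes as the recess: pushing along +x shuts the drawer. The grey laminate front panel (445 wide, 64 high, 18 thick, lower edge 34 mm above the bench) has its outer face 34 mm along +x from here.
- shoe_tree: Half-shoe tree of red cedar with a small end knob, about 118 x 68 x 40 mm, lying in its own compartment beside the deck at its far end. Origin at the centre of its underside. Leave it.
- shoehorn: Folded stainless steel travel shoehorn, 100 x 24 x 10 mm, in the trough between the deck and the drawer's front wall. Origin at the centre of its underside. Leave it.
- guard_a: Grey rubber galosh toe guard, 74 x 82 x 34 mm, in the long compartment at the near end of the drawer. Origin at the centre of its underside. Leave it.
- guard_b: The second grey toe guard, same size, behind the first in the same compartment. Leave it.
- brush: Shoe brush with a wooden back and dark bristles, 150 x 50 x 42 mm, lying on the bench. Origin at the centre of its underside. Leave it.
- cream_jar: Amber glass jar with a black cap, 54 mm diameter, 46 mm high, standing on the bench. Origin at the centre of its underside. Leave it.
Mind the look-alikes: they are no part of the job. Leave any pink look-alike of the tin alone.

How it is judged:
On the way, in this order (a step that is already met when the one before it is completed fails the run):
1. the tin lies flat on the floor of its recess while the drawer is still open (z of tin in the frame of recess below 0.003 m and horizontal distance between tin and recess below 0.007 m and angle between tin's own z axis and vertical below 0.06 rad and value of joint drawer above 0.05 m), for 0.2 s.
2. the drawer is fully shut (value of joint drawer below 0.005 m), for 0.2 s.
At the end, for the whole second after the job is handed in: The drawer is shut to within 5 mm, and in it the tin lies at rest flat in its recess: centre within 7 mm of the recess's centre, underside within 3 mm of its floor, tilted less than 3.5 degrees (value of joint drawer below 0.005 m and z of tin in the frame of recess below 0.003 m and horizontal distance between tin and recess below 0.007 m and angle between tin's own z axis and vertical below 0.06 rad and linear speed of tin below 0.02 m/s); the robot touches nothing.
It fails at once if the tin is lifted more than 15 mm off the deck (z of tin in the frame of recess above 0.027 m).
It fails at once if the tin is turned up on edge (angle between tin's own z axis and vertical above 0.8 rad).
It fails at once if another thing in the drawer is lifted out of its compartment (z of any of shoe_tree, shoehorn, guard_a, guard_b in the frame of recess above 0.006 m).
It fails at once if the brush or the cream jar on the bench is moved more than 30 mm (distance of any of brush, cream_jar from where it was at the start of the episode above 0.03 m).
It also fails if it takes over 51 s, if anything falls off the work surface, if the arm or the gripper's body presses on something with over 40 N, if the wrist force passes 120 N, or if a joint passes its speed limit or range.

## Robot

A 6-joint arm with a two-finger parallel gripper is mounted at the origin on the work surface. World frame = base frame: x ahead of the robot, y to its left, z up, the work surface at z = 0. Lengths are in m, angles in rad, forces in N, time in s.
With the tool pointing down it reaches from about 0.325 to 0.9 m from the base axis. Payload 6.1 kg.
Tool frame: the origin (TCP) lies midway between the tips of the shut fingers; the grasp point (between the pads) lies 19 mm behind it; z points along the fingers, y is the line along which they close (so a half turn about z gives the same grasp; the last joint's range is limited). The gripper opens to 85 mm and grips with 20 to 120 N. Pads are 22 mm wide; open, the fingers measure 114 mm over their backs; the gripper's body (76 mm by 85 mm) begins 54 mm behind the grasp point. The pads swing forward as they close: fully open they stand 13 mm farther back than shut.
Start: joints at [-1.423, 0.22, 1.526, -0, 1.395, -0.126], TCP at [0.169, -0.602, 0.231] pointing down, gripper open.
Joint ranges: [-2.98, 2.98], [-0.91, 2.08], [0.09, 2.57], [-1.24, 4.39], [0.2, 2.65], [-2.68, 2.68]. Speed limits (rad/s): [2.57, 2.57, 3.01, 3.14, 3.14, 3.14].

## Interface

Orientations are given as [roll, pitch, yaw] about the fixed x, y, z axes, in that order (R = Rz(yaw) Ry(pitch) Rx(roll)).
In Python, from plant import movep, move_l, set_joints, gripper_to, hold, inverse_kinematics, observe, get_image, get_calibration, Unreachable, job_done gives the robot as it stands. Calls block until the motion is done:
- movep(position, orientation): joint-space move of the TCP to a pose.
- move_l(position, feed=0.15, rotation=None, max_force=None): straight line of the TCP; rotation=None keeps the orientation; feed is the mean speed in m/s. With max_force (N) it stops when the force on the tool has changed by that much, and returns True; else False.
- set_joints(angles): joint-space move.
- gripper_to(opening, f_grip=None): finger opening in m; f_grip is the grip in N (None keeps the last); returns when the fingers have stopped.
- hold(seconds).
- inverse_kinematics(position, orientation): joint angles nearest the present ones, or None.
- observe(): the state.
- get_image(name): name is "side" or "top"; returns (picture, depth): 480x640x3 uint8, red, green, blue; 480x640 float32, m along the optical axis (not along the pixel's ray), 0 where there is no reading.
- get_calibration(name): a dict with "intrinsics" (3x3 intrinsics, pixels), "world_from_camera" (4x4, takes a point from camera to world coordinates). Camera axes: x right, y down, z forward; pixel columns grow to the right and rows downward; lengths in m; the calibration is good to about 2 mm. A picture is of the moment at which its call begins. get_calibration takes no time and is no camera call.
A pose or a line that the arm cannot do raises Unreachable and nothing moves.
- job_done(): hands the job in; it is judged then, once.
The state is a dict: "time_s": time; "q": joint angles; "joint_velocities": joint speeds; "joint_torque": joint torques, N m; "eef_pos": TCP position; "tcp_rot": TCP orientation; "ft_force": force on the tool from outside, world axes, zero at the start; "torque": the same for the moment, N m; "opening": finger opening in m; "grasp_force": force on a finger pad.
Only numpy, scipy, OpenCV 4.12 (cv2) and the standard library are available. Lean on these libraries where they do the work, as an engineer would, in place of code of your own. Each camera call takes 0.05 s, during which the arm holds its last target. There are 200 camera calls.

## Working session

There is one attempt and no reset: what is moved stays moved. The work goes in short steps, each a Python script; the robot and the scene stay as the last script left them, time stands still between calls to the robot, and variables do not carry over. Pictures are saved under pics/ and viewed, at most 10 in all, crops included, and the job is handed in when it is done.

```bash
mkdir -p pics; python3 - <<'E'
from plant import *
import cv2,numpy as np
for n in("top","side"):
    p,d=get_image(n);cv2.imwrite(f"pics/{n}0.png",p[:,:,::-1]);np.save(f"pics/{n}0.npy",d)
    c=get_calibration(n);print(n,c["intrinsics"],c["world_from_camera"])
o=observe();print(o["eef_pos"],o["tcp_rot"],o["time_s"],o["opening"])
E
```

```text
top [[494.93116189   0.         314.35974431]
 [  0.         494.93116189 236.83427067]
 [  0.           0.           1.        ]] [[-0.00968428 -0.98895265  0.14791509  0.45654277]
 [-0.99985127  0.0116878   0.01268186  0.04058242]
 [-0.01427056 -0.14777027 -0.98891875  1.00217926]
 [ 0.          0.          0.          1.        ]]
side [[537.16896949   0.         319.04339037]
 [  0.         537.16896949 237.88430406]
 [  0.           0.           1.        ]] [[-0.7533487  -0.62816751  0.19460554  0.36913042]
 [-0.65758145  0.71630725 -0.23343212  0.31236885]
 [ 0.00723712 -0.30382478 -0.95270044  1.1330292 ]
 [ 0.          0.          0.          1.        ]]
[ 0.16892307 -0.60118254  0.2303145 ] [-3.13985569e+00 -2.35811777e-04  2.73790811e-01] 0.1 0.08598052702983765
```

View pics/top0.png

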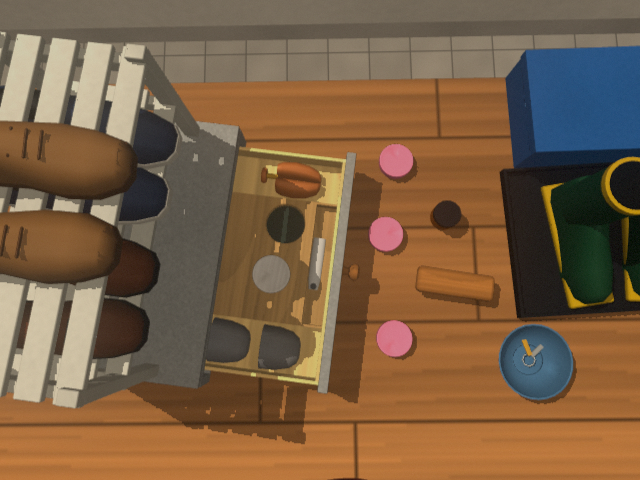

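View pics/side0.png

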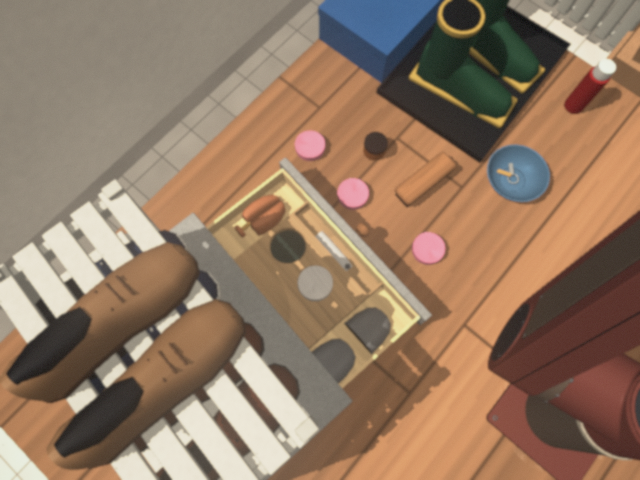

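The top view shows the tin at (271,274), the recess at (286,224), the knob at (353,271), and the front panel's top edge from (350,155) to (323,390). The side view shows the tin at (316,282), the recess at (288,245), and the knob at about (362,229). The pink look-alikes are on the bench outside the drawer. Next I'll measure. From the given sizes, the deck should be at z=0.072, the tin's top at 0.094, and the top of the panel at 0.098.

```bash
cat > h.py <<'E'
from plant import *
import cv2,numpy as np
def ray(n,uv,z):
    c=get_calibration(n);T=c["world_from_camera"];d=T[:3,:3]@np.linalg.solve(c["intrinsics"],[uv[0],uv[1],1]);return T[:3,3]+d*(z-T[2,3])/d[2]
def blob(mask,uv,r=40):
    m=np.zeros_like(mask);cv2.circle(m,uv,r,255,-1);m&=mask
    m=cv2.morphologyEx(m,cv2.MORPH_OPEN,np.ones((5,5),np.uint8))
    cs,_=cv2.findContours(m,cv2.RETR_EXTERNAL,cv2.CHAIN_APPROX_NONE)
    if not cs:return None
    return cv2.fitEllipse(cv2.convexHull(max(cs,key=cv2.contourArea)))
def masks(p):
    h=cv2.cvtColor(p,cv2.COLOR_RGB2HSV);H,S,V=cv2.split(h)
    return ((S<70)&(V>85)).astype(np.uint8)*255,(V<75).astype(np.uint8)*255,H,S,V
E
python3 - <<'E'
from h import *
P={"top":((271,274),(286,224)),"side":((316,282),(288,245))}
for n in P:
    p=cv2.imread(f"pics/{n}0.png")[:,:,::-1].copy();d=np.load(f"pics/{n}0.npy")
    g,k,H,S,V=masks(p);t,r=P[n]
    for nm,uv in zip(("tin","rec"),P[n]):
        u,v=uv;print(n,nm,"hsv",H[v,u],S[v,u],V[v,u],"off",H[v,u+27],S[v,u+27],V[v,u+27])
    for nm,m,uv,z in(("tin",g,t,.094),("rec",k,r,.072)):
        e=blob(m,uv,30)
        if e:print(nm,e,ray(n,e[0],z),"f/size mm",[a*1000*d[uv[1],uv[0]]/get_calibration(n)["intrinsics"][0,0] for a in e[1]])
    T=get_calibration(n)["world_from_camera"];K=get_calibration(n)["intrinsics"]
    for uv in((271,274),(345,210),(286,250),(353,271)) if n=="top" else ((316,282),(362,229)):
        q=np.linalg.solve(K,[*uv,1])*d[uv[1],uv[0]];print(uv,(T[:3,:3]@q+T[:3,3]).round(4))
    if n=="top":
        # front panel: grey, fit per row left/right edges
        L=[]
        for v in list(range(165,255,5))+list(range(285,380,5)):
            uc=int(350+(v-155)*(323-350)/(390-155)); s=np.where((S[v,uc-14:uc+16]<60))[0]+uc-14
            if len(s)>2:L.append((v,s.min(),s.max()))
        print(L)
p=cv2.imread("pics/top0.png")[140:400,200:370];cv2.imwrite("pics/c0.png",cv2.resize(p,None,fx=2.3,fy=2.3,interpolation=2))
E
```

```text
top tin hsv 17 51 130 off 17 139 112
top rec hsv 32 68 60 off 17 146 180
tin ((270.6887512207031, 273.6294250488281), (37.005165100097656, 37.2702751159668), 35.40726852416992) [0.52497315 0.13313696 0.094     ] f/size mm [np.float64(68.15471954193335), np.float64(68.6429897800138)]
rec ((285.1181335449219, 223.97442626953125), (37.22043991088867, 38.06523895263672), 55.38211441040039) [0.62115947 0.10810967 0.072     ] f/size mm [np.float64(71.95991254403502), np.float64(73.59319681363186)]
(271, 274) [0.5245 0.1328 0.0918]
(345, 210) [ 0.6418 -0.0054  0.0971]
(286, 250) [0.5709 0.1064 0.0734]
(353, 271) [ 0.5293 -0.019   0.0792]
[(165, np.int64(346), np.int64(354)), (170, np.int64(345), np.int64(353)), (175, np.int64(345), np.int64(352)), (180, np.int64(344), np.int64(352)), (185, np.int64(343), np.int64(351)), (190, np.int64(343), np.int64(351)), (195, np.int64(342), np.int64(350)), (200, np.int64(342), np.int64(350)), (205, np.int64(341), np.int64(349)), (210, np.int64(340), np.int64(348)), (215, np.int64(340), np.int64(348)), (220, np.int64(339), np.int64(347)), (225, np.int64(3
[... 783 characters left out ...]
p.int64(330)), (365, np.int64(321), np.int64(330)), (370, np.int64(320), np.int64(329)), (375, np.int64(320), np.int64(328))]
side tin hsv 19 37 166 off 16 103 141
side rec hsv 24 46 77 off 16 110 216
tin ((314.83148193359375, 282.77020263671875), (35.26044845581055, 35.58820343017578), 172.39349365234375) [0.52636682 0.13346415 0.094     ] f/size mm [np.float64(69.91352280766415), np.float64(70.56338524821336)]
rec ((281.2040100097656, 252.70712280273438), (12.41187572479248, 26.22626304626465), 137.53660583496094) [0.62328825 0.12771972 0.072     ] f/size mm [np.float64(25.86968965174349), np.float64(54.66259314273052)]
(316, 282) [0.526  0.1304 0.0917]
(362, 229) [ 0.5298 -0.0182  0.0818]
```

View pics/c0.png

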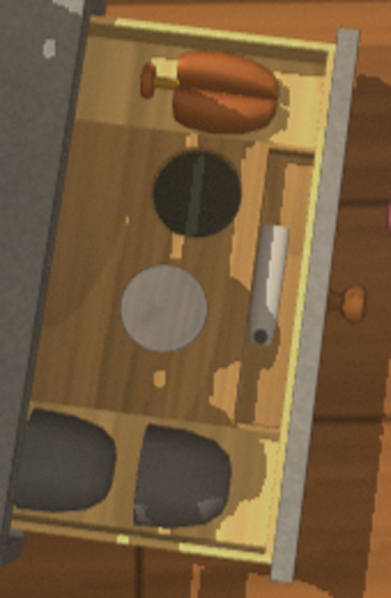

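The crop shows the tin at about (164,308), which is (271,274) in the full picture. The recess is at (197,193), or (285.7,223.9) in full, and both match the fits. The panel edge is clean, so I'll take the drawer axes from it and refine the recess in the side view.

```bash
python3 - <<'E'
from h import *
p=cv2.imread("pics/side0.png")[:,:,::-1].copy();H,S,V=masks(p)[2:]
for th in(90,100,110):
    e=blob(((V<th)*255).astype(np.uint8),(288,246),21);print(th,e,e and ray("side",e[0],.072))
p=cv2.imread("pics/top0.png")[:,:,::-1].copy();H,S,V=masks(p)[2:]
for th in(75,90):
    e=blob(((V<th)*255).astype(np.uint8),(286,224),24);print(th,e,ray("top",e[0],.072))
L=[]
for v in list(range(165,255,5))+list(range(285,380,5)):
    uc=int(350+(v-155)*(323-350)/235);s=np.where(S[v,uc-14:uc+16]<60)[0]+uc-14;L.append(ray("top",(s.mean(),v),.098)[:2])
L=np.array(L);w=cv2.fitLine(L.astype(np.float32),cv2.DIST_HUBER,0,.01,.01).ravel();d=w[:2]*(-np.sign(w[0]))
print("drawer y axis",d,"yaw of y",np.arctan2(d[1],d[0]),"x axis",(-d[1]*-1,-d[0]),"pt",w[2:])
x=np.array([d[1],-d[0]]);r=np.array([.6215,.108]);t=np.array([.5257,.1333])
print("tin in recess",(t-r)@x,(t-r)@d,"panel mid in recess x",(w[2:]-r)@x)
for n,uv in(("top",(354,271)),("side",(362,229))):print("knob",ray(n,uv,.083))
E
```

```text
90 ((287.3386535644531, 246.2086639404297), (31.258464813232422, 33.69324493408203), 78.96807861328125) [0.62317313 0.10907716 0.072     ]
100 ((287.3756408691406, 246.15867614746094), (32.72365188598633, 34.43474578857422), 79.31975555419922) [0.62318805 0.10894705 0.072     ]
110 ((287.28753662109375, 245.99790954589844), (33.6235466003418, 35.23059844970703), 86.44784545898438) [0.62355703 0.10880997 0.072     ]
75 ((285.1181335449219, 223.97442626953125), (37.22043991088867, 38.06523895263672), 55.38211441040039) [0.62115947 0.10810967 0.072     ]
90 ((285.1416015625, 223.69993591308594), (38.1455192565918, 38.79218673706055), 72.79246520996094) [0.62169103 0.10806431 0.072     ]
drawer y axis [-0.9904837   0.13762999] yaw of y 3.0035245 x axis (np.float32(0.13762999), np.float32(0.9904837)) pt [0.53167015 0.01123745]
tin in recess 0.011874285000562656 0.0983703772187234 panel mid in recess x -0.10820500742334883
knob [ 0.52902014 -0.02061139  0.083     ]
knob [ 0.52961294 -0.0178688   0.083     ]
```

```bash
python3 - <<'E'
from h import *
r=np.array([.6225,.1085]);t=np.array([.5257,.1333]);u=(r-t)/np.linalg.norm(r-t);yaw=np.arctan2(u[1],u[0])
s=t-u*.054;o=[np.pi,0,yaw]
for z in(.2,.072):print(inverse_kinematics([*s,z],o))
gripper_to(.04)
movep([*s,.2],o)
move_l([*s,.085],feed=.15)
hit=move_l([*s,.060],feed=.02,max_force=4);q=observe();print(hit,q["eef_pos"],q["time_s"],q["opening"],yaw)
move_l([*s,q["eef_pos"][2]+.0035],feed=.03)
print(observe()["eef_pos"],observe()["ft_force"])
p,_=get_image("side");cv2.imwrite("pics/s1.png",cv2.resize(p[180:400,200:440][:,:,::-1],None,fx=2.5,fy=2.5))
E
```

```text
[ 1.41243245e-01 -6.76147696e-02  1.89147499e+00 -4.44089210e-16
  1.31773243e+00  1.96284341e+00]
[ 1.41243245e-01  9.30298976e-02  1.99200252e+00 -4.44089210e-16
  1.05656023e+00  1.96284341e+00]
True [0.47328166 0.14672899 0.07052224] 5.1417 0.04034410623433753 -0.25080383995645256
[0.47348102 0.14672619 0.0740549 ] [-0.37765648 -0.06996158  0.84192259]
```

View pics/s1.png

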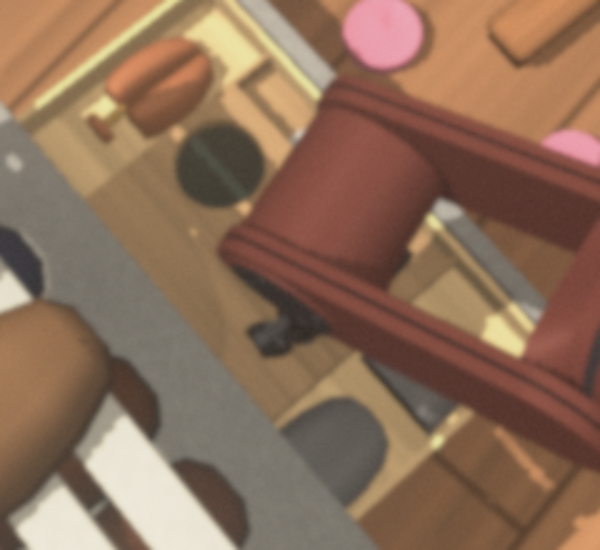

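The gripper is behind the tin and clear of its surroundings: the arm hides the tin, and the recess is in view at (220,165). The deck touch at TCP z=0.0705 agrees with the expected 0.072. I'll push now with force-limited moves.

```bash
python3 - <<'E'
from h import *
r=np.array([.6225,.1085]);t=np.array([.5257,.1333]);u=(r-t)/np.linalg.norm(r-t)
z=observe()["eef_pos"][2]
def go(k,f,mf):
    e=r-u*(.0397+k);h=move_l([*e,z],feed=f,max_force=mf);q=observe();print(k,h,((q["eef_pos"][:2]-r)@u+.0397).round(4),q["ft_force"].round(2),q["time_s"]);return h
if not go(.012,.04,8):
    go(-.003,.015,8)
b=observe()["eef_pos"][:2]-u*.03
move_l([*b,z],feed=.08);move_l([*b,.16],feed=.15)
b=b-u*.12;move_l([*b,.2],feed=.2)
for n in("top","side"):
    p,d=get_image(n);cv2.imwrite(f"pics/{n}2.png",p[:,:,::-1]);np.save(f"pics/{n}2.npy",d)
p=cv2.imread("pics/top2.png")[140:400,200:400];q=cv2.imread("pics/side2.png")[140:400,200:400]
cv2.imwrite("pics/c2.png",cv2.resize(np.hstack([p,q]),None,fx=2,fy=2))
print(observe()["time_s"])
E
```

```text
0.012 False -0.0121 [-0.98  0.22  2.15] 8.1833
-0.003 False 0.003 [-0.07  0.21 -0.13] 9.3333
11.4667
```

View pics/c2.png

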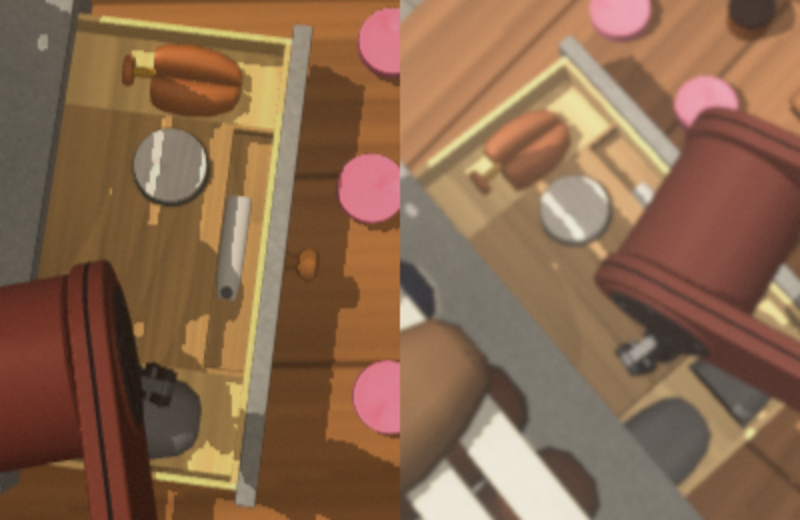

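The picture shows the tin at (171,165) in the top half, over the recess with a dark rim of liner around it. I'll check lid height and tilt from depth; the seated lid should be at z=0.082.

```bash
python3 - <<'E'
from h import *
for n,c,f in(("top",(285.5,223),14),("side",(287.5,245),13)):
    d=np.load(f"pics/{n}2.npy");C=get_calibration(n);T=C["world_from_camera"]
    def pts(r0,r1):
        v,u=np.mgrid[0:480,0:640];rr=np.hypot(u-c[0],v-c[1]);m=(rr<r1)&(rr>=r0)&(d>0)
        q=np.linalg.solve(C["intrinsics"],np.stack([u[m],v[m],np.ones(m.sum())]))*d[m];return (T[:3,:3]@q).T+T[:3,3]
    P=pts(0,f);A=np.c_[P[:,:2]-P[:,:2].mean(0),np.ones(len(P))];s=np.linalg.lstsq(A,P[:,2],rcond=None)[0]
    Q=pts(24,29);print(n,"lid z,slope",s,"deck median",np.median(Q[:,2]))
    p=cv2.imread(f"pics/{n}2.png")[:,:,::-1].copy();g,k,H,S,V=masks(p)
    e=blob(g,(int(c[0]),int(c[1])),26);print(e,ray(n,e[0],.082))
p=cv2.imread("pics/top2.png")[:,:,::-1].copy();H,S,V=masks(p)[2:]
m=((H<16)&(S>110)&(V>90)).astype(np.uint8)[262:282,345:366];v,u=np.nonzero(m)
print("knob px",u.min()+345,u.max()+345,v.min()+262,v.max()+262);print(p[272,335:368].tolist())
E
```

```text
top lid z,slope [-0.0004652  -0.01695897  0.08016274] deck median 0.07138403732848819
((284.7505187988281, 222.20387268066406), (36.410152435302734, 36.542816162109375), 45.118465423583984) [0.62279515 0.10807591 0.082     ]
side lid z,slope [ 0.00015916 -0.00869834  0.08155623] deck median 0.0722568258451931
((287.09271240234375, 244.53221130371094), (34.93624496459961, 35.684364318847656), 82.42293548583984) [0.62355948 0.10866953 0.082     ]
knob px 345 365 262 281
[[153, 144, 129], [155, 145, 129], [160, 149, 133], [162, 152, 136], [166, 155, 137], [158, 149, 132], [138, 127, 111], [88, 62, 37], [97, 62, 34], [94, 60, 32], [95, 62, 34], [96, 62, 30], [95, 62, 33], [89, 58, 34], [123, 78, 41], [145, 92, 45], [152, 94, 46], [157, 97, 46], [164, 100, 50], [165, 103, 49], [165, 105, 52], [161, 101, 51], [138, 88, 45], [90, 58, 32], [92, 59, 35], [106, 70, 39], [106, 69, 39], [107, 69, 39], [106, 68, 38], [106, 69, 37], [108, 72, 41], [106, 68, 37], [107, 71, 41]]
```

The tin is seated flat: lid z is 0.080–0.0816, tilt is 0.02 rad or less, and its centre is within about 1 mm of the recess centre. Now I'll shut the drawer with closed fingers on the knob.

```bash
python3 - <<'E'
from h import *
x=np.array([.1376,.9905]);tip=np.array([.5275,-.033]);o=[np.pi,0,np.arctan2(x[1],x[0])]
s=tip-x*.042;e=s+x*.28;z=.055
for a,h in((s,.2),(s,z),(e,z)):print(inverse_kinematics([*a,h],o))
m=observe()["eef_pos"];move_l([m[0],m[1],.23],feed=.2)
gripper_to(0.)
movep([*s,.2],o);move_l([*s,z],feed=.12)
h=move_l([*e,z],feed=.05,max_force=16)
q=observe();print(h,((q["eef_pos"][:2]-s)@x).round(4),q["ft_force"].round(1),q["time_s"])
E
```

```text
[-0.29172434  0.01052355  1.81511186  0.          1.31595724 -0.15368805]
[-2.91724341e-01  1.91011907e-01  1.91928287e+00 -4.44089210e-16
  1.03129788e+00 -1.53688052e-01]
[ 2.14904464e-01  3.37797920e-01  1.73733480e+00 -4.44089210e-16
  1.06645993e+00  3.52940752e-01]
True 0.2385 [ 0.7 -2.7  1.6] 19.55
```

Travel after contact was about 0.2075 m, which fits a shut drawer. I'll give it one firmer nudge, back off, and look.

```bash
python3 - <<'E'
from h import *
x=np.array([.1376,.9905]);tip=np.array([.5275,-.033]);s=tip-x*.042
a=observe()["eef_pos"];e=a[:2]+x*.02
h=move_l([*e,a[2]],feed=.02,max_force=25);q=observe();print(h,((q["eef_pos"][:2]-s)@x).round(4),q["ft_force"].round(1))
hold(.4);b=a[:2]-x*.1;move_l([*b,a[2]],feed=.15);move_l([*b,.2],feed=.2)
b=b-x*.15;move_l([*b,.25],feed=.25)
P=[cv2.resize(get_image(n)[0][120:420,100:460,::-1],None,fx=1.1,fy=1.1) for n in("top","side")]
cv2.imwrite("pics/c3.png",np.hstack(P));print(observe()["time_s"],observe()["ft_force"])
E
```

```text
True 0.2384 [ 0.1 -3.   2.1]
23.0167 [0.02051489 0.27215496 0.05082132]
```

View pics/c3.png

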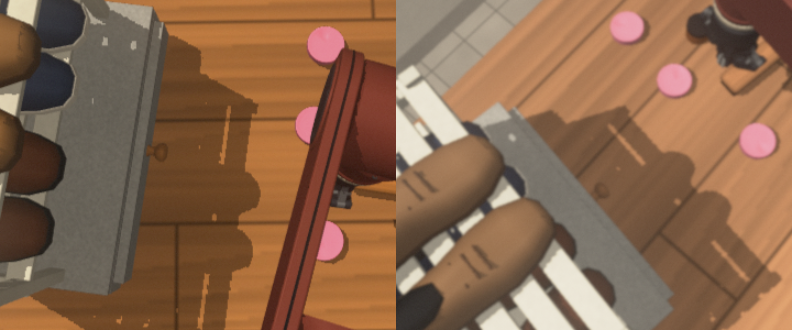

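In both views the front panel is flush with the base and the knob is just outside it, at (158,152) in the top half. The second push at 25 N stopped at the same place, and the gripper is clear of everything.

```bash
python3 -c "
from plant import *
hold(.3);print(job_done())"
```

```text
the job is handed in; nothing more can be done
None
```

I pushed the tin into its recess, where it measured flat and centred to about 1 mm, then pushed the drawer shut and handed the job in at about 23 s; the interface returned no verdict.

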